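Slide open the laser switch box and switch the laser on with its key

TASK

Open the left bay of the grey switch box: slide the upper door fully home over the right bay and the lower door as far as it goes in under it. Then take the key with the rectangular head from the wooden rack, push it fully into the key switch in the bay, turn it clockwise to the stop (on), and leave it there. Leave the two other keys in the rack, and do not knock over or shift the glassware.

Things in the scene. Friction and masses are not known exactly. Their poses are not given: they have to be found in the camera images.
- switchbox: Grey metal box fixed to the bench, 200 (x) x 400 (y) x 112 mm high, walls 10 mm. Origin: centre of underside; y = its length. In its top two aluminium doors, 176 mm deep (x), 5 mm thick, slide along y on a double track, one above the other; 1.5 N friction, they stay where left. Left bay (y 3 to 190 mm, x -90 to 90) holds the key switch, right bay (-y) fuses
- lower_door (a joint): Travel (m) of the lower door, 190 mm long. 0 = over the left bay (edges at box y -2 and 188 mm); grows as it slides to box -y, under the upper door, to its stop at 0.125, where the left bay is open from box y 63 to 190 mm. Top face at box z 92 mm
- lower_door_rib (a point): Top centre of the lower door's pull: a raised straight rib, 100 (x) x 8 (y) x 11 mm high. At box x 0, y = 135 mm minus the lower door's travel, z 103 mm. It passes under the upper door and may be hidden by it
- upper_door (a joint): Travel (m) of the upper door, 198 mm long. 0 = home at its stop over the right bay (edges at box y -188 and 10 mm); grows as it slides to box +y over the left bay, up to 0.160. Underside at box z 107, top face at 112 mm
- upper_door_rib (a point): Top centre of the upper door's pull: a raised straight rib, 100 (x) x 8 (y) x 15 mm high, 30 mm in from the door's +y edge. At box x 0, y = upper door's travel minus 20 mm, z 127 mm
- switch (a joint): Angle (rad) of the key switch: 0 = off; turns clockwise seen from above to its stop at 1.05 = on; stays where left (0.04 Nm friction). Through the key's 1 mm play in the slot, the key must be turned about 0.2 rad further
- keyway (a point): Key slot: centre of its mouth, in the top of the square steel barrel (30 x 30 mm, on a 60 x 60 mm black housing) in the left bay, 78 mm above the bench. x = along the slot, z up; turns with the switch. Slot 14 (x) x 7 (y) mm, 21 mm deep, mouth chamfered 2 mm. The key goes straight down, either way round, until its head rests on the barrel
- key_rack: Pale wooden block, 160 (x) x 60 (y) x 60 mm high, fixed to the bench, left or right of the box. Origin: centre of its underside. Three key slots in its top, along x at -50, 0 and +50 mm; each holds one key standing upright, blade down, loosely
- key_square: The switch's key, with a plain rectangular black head; 40 g. Origin: tip of the blade; z up, x = width, y = thickness. Steel blade 12 (x) x 5 (y) mm, z 0 to 18 mm, its last 2.5 mm slimmer; head 30 (x) x 8 (y) mm, z 18 to 56 mm. Stands loosely in any one of the rack's slots, tip 42 mm above the bench, width along the rack's x; lifts straight out
- key_square_grip (a point): Point in the middle of the rectangular head, 40 mm above the blade's tip; grip across the 8 mm thickness (key y)
- key_round: Another key, head a disc of 34 mm diameter, 8 mm thick; to be left in the rack. Origin: blade tip
- key_tee: Another key, head T-shaped (30 mm crossbar, 8 mm thick) on a 12 mm stem; to be left in the rack. Origin: blade tip
- slide_case: Closed wooden case fixed to the bench, 160 x 70 x 49 mm high, on the side of the box opposite to the rack. Origin: centre of underside. (Not listed: a fixed microscope, 370 mm high, far left and a low balance, 63 mm high, far right, both more than 0.48 m off the robot's x axis)
- flask1: Small stoppered conical glass flask, foot diameter 52 mm, 101 mm high, loose. Origin: centre of its foot
- reagent_bottle: Brown bottle, diameter 60 mm, 140 mm high, loose. Origin: centre of its foot
- dish: Shallow open glass dish, diameter 90 mm, 16 mm high, loose. Origin: centre of underside
- beaker: Glass beaker, rim diameter 70 mm, 90 mm high, loose. Origin: centre of its foot
- flask2: Another small stoppered conical glass flask, foot diameter 52 mm, 101 mm high, loose. Origin: centre of its foot
- flask3: Another small stoppered conical glass flask, foot diameter 52 mm, 101 mm high, loose. Origin: centre of its foot
- flask4: Another small stoppered conical glass flask, foot diameter 52 mm, 101 mm high, loose. Origin: centre of its foot
Not all that is in view belongs to the job. Leave any purple or yellow look-alike of the flask4 alone.

How it is judged:
By the outcome, as a careful person would: the job done as asked, in the order asked, and still so for the second after the job is handed in, with the robot touching nothing.
It also fails if it takes over 61 s, if anything falls off the work surface, if the arm or the gripper's body presses on something with over 40 N, if the wrist force passes 120 N, or if a joint passes its speed limit or range.

ROBOT

A 6-joint arm with a two-finger parallel gripper is mounted at the origin on the work surface. World frame = base frame: x ahead of the robot, y to its left, z up, the work surface at z = 0. Lengths are in m, angles in rad, forces in N, time in s.
With the tool pointing down it reaches from about 0.35 to 0.975 m from the base axis. Payload 4.9 kg.
Tool frame: the origin (TCP) lies at the very end of the fingers, on their centre line; the grasp point (between the pads) lies 19 mm behind it; z points along the fingers, y is the line along which they close (so a half turn about z gives the same grasp; the last joint's range is limited). The gripper opens to 85 mm and grips with 20 to 120 N. Pads are 22 mm wide; open, the fingers measure 114 mm over their backs; the gripper's body (76 mm by 85 mm) begins 54 mm behind the grasp point. The pads swing forward as they close: fully open they stand 13 mm farther back than shut.
Start: joints at [1.06, 0.053, 1.613, -0, 1.476, -0.119], TCP at [0.239, 0.578, 0.231] pointing down, gripper open.
Joint ranges: [-3.01, 3.01], [-1.01, 2.22], [0.06, 2.58], [-1.02, 4.17], [0.09, 2.62], [-3.14, 3.14]. Speed limits (rad/s): [2.57, 2.57, 3.14, 3.14, 3.14, 3.14].

INTERFACE

Orientations are given as a rotation vector (axis times angle).
In Python, from station import ctrl gives the robot as it stands.
- The arm moves only by the shell command python3 -m crank 'ROWS' [OPENING] [FORCE]. ROWS is text: rows parted by semicolons, each of 4 numbers parted by spaces: the shift along the world's x, y, z in units of 0.5 m (1.0 is 0.5 m), then the turn about the world's z in units of 90 degrees (1.0 is 90 degrees). In form: x y z turn; .... A call has exactly 5 rows; each row shifts and turns the commanded pose from where the row before left it; what a row does not reach is not made up. A row lasts 1/12 s, in which the tool goes at most 41.7 mm and 7.16 degrees, less where a joint would pass 70% of its speed; a pose out of reach is approached as far as the arm can. A call with a number of a shift or a turn outside -1 to 1 is refused whole. A call with a gripper value outside its range is refused whole. OPENING is the opening in per cent of the stroke, from 0 (shut) to 100 (fully open), set as the call begins (- or left out, the last holds). The fingers move at their own pace and stop on an object; FORCE is the grip in N (left out, the last holds). Time passes only in rows, so rows that do not move let the fingers close, or fill a call up. It gives the time, the measured TCP pose, the force, the opening and the grip force at its end, in the units of the state.
- ctrl.get_obs(): the state, without advancing time (a new reading comes with each control period).
- ctrl.get_image(name): name is "scene" or "top" or "wrist"; returns (picture, depth): 420x560x3 uint8, red, green, blue; 420x560 float32, m along the optical axis (not along the pixel's ray), 0 where there is no reading.
- ctrl.get_calibration(name): a dict with "fx", "fy", "cx", "cy" (pixels), "extrinsics" (4x4, takes a point from world to camera coordinates). Camera axes: x right, y down, z forward; pixel columns grow to the right and rows downward; lengths in m; the calibration is good to about 2 mm. A picture is of the moment at which its call begins: read the wrist's pose just before it. get_calibration takes no time and is no camera call; for the wrist camera it gives the pose at the moment of the call.
- ctrl.finish_job(): hands the job in; it is judged then, once.
The state is a dict: "t": time; "q": joint angles; "dq": joint speeds; "effort": joint torques, N m; "tool_pos": TCP position; "tool_rot": TCP orientation; "contact_force": force on the tool from outside, world axes, zero at the start; "wrist_torque": the same for the moment, N m; "opening": finger opening in m; "grip_force": force on a finger pad.
Only numpy, scipy, OpenCV 4.12 (cv2) and the standard library are available. Lean on these libraries where they do the work, as an engineer would, in place of code of your own. Each camera call takes 0.05 s, during which the arm holds its last target. There are 200 camera calls.

## Working session

There is one attempt and no reset: what is moved stays moved. The work goes in short steps, Python scripts to look and compute and a shell command to move; the robot and the scene stay as the last step left them, time stands still between calls to the robot, and variables do not carry over. Pictures are saved under pics/ and viewed, at most 10 in all, crops included, and the job is handed in when it is done.

```bash
ls; mkdir -p pics
cat > h.py <<'E'
import numpy as np,cv2
from station import ctrl
def grab(n):
    K=ctrl.get_calibration(n); im,d=ctrl.get_image(n); np.savez('/tmp/%s.npz'%n,im=im,d=d,E=K['extrinsics'],k=[K['fx'],K['fy'],K['cx'],K['cy']])
    return im,d
def load(n):
    z=np.load('/tmp/%s.npz'%n); return z['im'],z['d'],z['E'],z['k']
def cloud(n):
    im,d,E,k=load(n); v,u=np.mgrid[:d.shape[0],:d.shape[1]]
    P=np.stack([(u-k[2])/k[0]*d,(v-k[3])/k[1]*d,d],-1)
    return (P-E[:3,3])@E[:3,:3]
def ray(n,u,v,z):
    im,d,E,k=load(n); R=E[:3,:3]; c=-R.T@E[:3,3]; r=R.T@np.array([(u-k[2])/k[0],(v-k[3])/k[1],1]); return c+r*(z-c[2])/r[2]
def save(n,im): cv2.imwrite('pics/'+n,im[...,::-1])
E
python3 - <<'E'
from h import *
a,_=grab('scene');b,_=grab('top')
save('s0.png',a);save('t0.png',b)
for n in('scene','top'):
    im,d,E,k=load(n);print(n,k,-E[:3,:3].T@E[:3,3],E[2,:3])
print(ctrl.get_obs())
E
```

```text
pics
scene [536.23968214 536.23968214 273.8473471  202.71840483] [1.05545327 0.38863737 1.13003772] [-0.3944245  -0.35719099 -0.84666635]
top [400.61116    400.61116    278.99712063 207.8964963 ] [ 0.46613886 -0.04983814  1.00055082] [ 0.14337024  0.00350998 -0.9896629 ]
{'t': 0.1, 'q': array([ 1.05995073e+00,  5.32971729e-02,  1.61417034e+00, -1.04242565e-06,
        1.47600761e+00, -1.18995579e-01]), 'dq': array([ 0.00106597, -0.00267253, -0.00081536, -0.00059513,  0.00272349,
       -0.00059399]), 'effort': array([ 1.10450554e-03, -3.94901383e+01, -3.71363282e+01, -5.53265875e-05,
        3.90047848e-03, -5.37568411e-06]), 'tool_pos': array([0.23840273, 0.57712661, 0.23017389]), 'tool_rot': array([-6.11472477e-01, -3.08091559e+00,  2.81153377e-03]), 'contact_force': array([0.06920173, 0.54293356, 0.1059519 ]), 'wrist_torque': array([ 0.04343876, -0.01365787, -0.07262856]), 'grip_force': 0.0, 'opening': 0.08508084071102369}
```

View pics/s0.png

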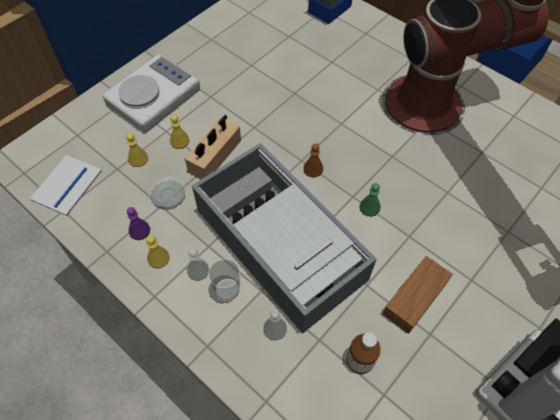

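View pics/t0.png

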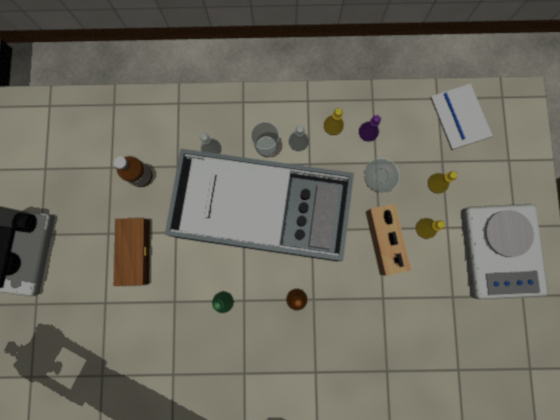

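Run:
```python
from h import *
for n in('top','scene'):
    P=cloud(n)
    m=(P[...,2]>.104)&(P[...,2]<.121)
    c,l,s,_=cv2.connectedComponentsWithStats(m.astype(np.uint8))
    i=1+np.argmax(s[1:,4]); Q=P[l==i]
    print(n,'box',cv2.minAreaRect(Q[:,:2].astype(np.float32)),len(Q),Q[:,2].mean())
    # rib upper door
    im=load(n)[0]; hsv=cv2.cvtColor(im,cv2.COLOR_RGB2HSV)
    m=(hsv[...,0]<20)&(hsv[...,1]>60)&(P[...,2]>.05)&(P[...,2]<.07)&(P[...,1]<-.1)&(P[...,1]>-.6)
    c,l,s,_=cv2.connectedComponentsWithStats(m.astype(np.uint8))
    i=1+np.argmax(s[1:,4]); Q=P[l==i]; r=cv2.minAreaRect(Q[:,:2].astype(np.float32)); print('rack',r,len(Q),Q[:,2].mean())
    k=(P[...,2]>.068)&(P[...,2]<.11)&(np.hypot(P[...,0]-r[0][0],P[...,1]-r[0][1])<.09)
    c,l,s,ce=cv2.connectedComponentsWithStats(k.astype(np.uint8))
    for j in range(1,c):
        if s[j,4]>4: print(' key',ce[j],s[j],np.median(P[l==j],0),P[l==j].max(0),P[l==j].min(0))
    k=(P[...,2]>.121)&(P[...,2]<.135)&(P[...,0]>.3)&(P[...,1]<.4)
    c,l,s,ce=cv2.connectedComponentsWithStats(k.astype(np.uint8))
    for j in range(1,c):
        if s[j,4]>25: print(' rib?',ce[j],s[j],P[l==j].mean(0))
a=load('scene')[0][110:185,175:255];b=load('top')[0][195:280,360:420]
w=np.hstack([cv2.resize(a,(400,400),interpolation=2),cv2.resize(b,(300,400),interpolation=2)]);save('rack.png',w)
```

```text
top box ((0.607795238494873, -0.0021045058965682983), (0.4007861614227295, 0.2009531706571579), 80.7319107055664) 9481 0.11238423183278587
rack ((0.5258761048316956, -0.3042754828929901), (0.16000191867351532, 0.06153788045048714), 10.098321914672852) 1522 0.060557536504422374
 key [387.51020408 216.2244898 ] [383 209   9  15  98] [ 0.5741361  -0.29341006  0.09300593] [ 0.59153112 -0.28894608  0.10247418] [ 0.55916706 -0.30216596  0.06839657]
 key [392.45054945 237.63736264] [388 231  10  14  91] [ 0.52567455 -0.30222809  0.095734  ] [ 0.53989445 -0.29787102  0.10183834] [ 0.51078231 -0.30962418  0.06837881]
 key [398.48809524 259.38095238] [394 253  10  14  84] [ 0.47618604 -0.3114405   0.09951565] [ 0.49055318 -0.30683574  0.10423338] [ 0.46162221 -0.32018684  0.0680126 ]
 rib? [209.22162162 195.05405405] [204 173  11  45 185] [0.62421248 0.1073751  0.12695876]
scene box ((0.6045770049095154, -0.0027518868446350098), (0.40426093339920044, 0.20371024310588837), 80.7040786743164) 9119 0.11061803348049606
rack ((0.5246057510375977, -0.30300700664520264), (0.16287684440612793, 0.06297378242015839), 9.62933349609375) 965 0.05779705707853296
 key [222.25641026 120.84615385] [218 114   9  15  78] [ 0.47649426 -0.31131748  0.09355957] [ 0.49058011 -0.30498594  0.10148098] [ 0.46016934 -0.31984315  0.06808017]
 key [211.08 135.18] [206 128  11  16 100] [ 0.52596075 -0.30173771  0.08672574] [ 0.54041404 -0.29551189  0.09993401] [ 0.50909946 -0.30925258  0.06821781]
 key [199.02912621 148.62135922] [194 142  11  14 103] [ 0.57524099 -0.29255279  0.08703264] [ 0.58998029 -0.28772659  0.10222746] [ 0.55747963 -0.30213926  0.06806479]
 rib? [312.62944162 253.2893401 ] [294 239  38  30 197] [0.62588865 0.10857166 0.12543948]
 rib? [366.10344828 345.06896552] [361 338  14  11  29] [0.70908927 0.30843265 0.1295184 ]
```

View pics/rack.png

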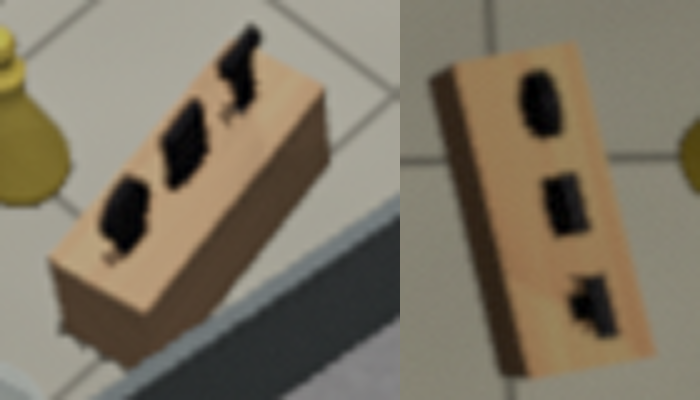

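The scene image's rack crop shows three candidates: the round key (scene 199,149 / top 387,216), the square key (211,135 / 392,238) and the tee key (222,121 / 398,259). The middle one has the plain rectangular head, so I choose it, at world (0.526, -0.302). The upper door's travel is about 0.132.

```bash
python3 -m crank '0 -.08 0 .03;0 -.08 0 .03;0 -.08 0 .03;0 -.08 0 .03;0 -.08 0 .03' 0 40
python3 -m crank '.066 -.038 0 0;.066 -.038 0 0;.066 -.038 0 0;.066 -.038 0 0;.066 -.038 0 0'
python3 -m crank '.066 -.038 0 0;.066 -.038 0 0;.066 -.038 0 0;.066 -.038 0 0;.066 -.038 0 0'
python3 -m crank '.025 -.016 0 0;.025 -.016 0 0;.025 -.016 0 0;.025 -.016 0 0;.025 -.016 0 0'
python3 -m crank '0 0 0 0;0 0 0 0;0 0 0 0;0 0 0 0;0 0 0 0'
python3 - <<'E'
from h import *
a,_=grab('wrist');save('w1.png',a)
E
```

```text
t: 0.52
tool_pos: [0.238, 0.3758, 0.2304]
tool_rot: [-0.24, -3.132, 0.002]
contact_force: [0.3, 0.2, 1.8]
opening: 0.0257
grip_force: 0.0
t: 0.93
tool_pos: [0.4047, 0.2812, 0.2311]
tool_rot: [0.245, 3.132, 0.0]
contact_force: [0.9, 0.9, -0.3]
opening: 0.0001
grip_force: 0.0
t: 1.35
tool_pos: [0.5698, 0.1862, 0.2306]
tool_rot: [-0.246, -3.131, 0.0]
contact_force: [0.2, 0.7, 0.1]
opening: 0.0004
grip_force: 0.0
t: 1.77
tool_pos: [0.6315, 0.1477, 0.2313]
tool_rot: [-0.243, -3.132, -0.0]
contact_force: [0.3, -0.3, 0.1]
opening: -0.0004
grip_force: 0.0
t: 2.18
tool_pos: [0.6306, 0.1483, 0.2315]
tool_rot: [0.244, 3.132, 0.0]
contact_force: [0.2, 0.3, 0.2]
opening: 0.0001
grip_force: 0.0
```

View pics/w1.png

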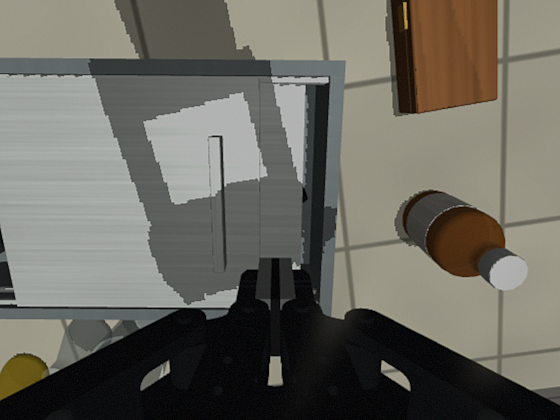

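The wrist view shows the upper rib at px (217,200) and the upper door's edge at column 260. The lower door's edge is at column 303, so its travel is about 0.015. I'll go down and push.

```bash
python3 -m crank '0 0 -.0458 0;0 0 -.0458 0;0 0 -.0458 0;0 0 -.0458 0;0 0 -.0458 0'
python3 -m crank '-.0045 -.0276 0 0;-.0045 -.0276 0 0;-.0045 -.0276 0 0;-.0045 -.0276 0 0;-.0045 -.0276 0 0'
python3 -m crank '-.0045 -.0276 0 0;-.0045 -.0276 0 0;-.0045 -.0276 0 0;-.0045 -.0276 0 0;-.0045 -.0276 0 0'
python3 -m crank '0 0 0 0;0 0 0 0;0 0 0 0;0 0 0 0;0 0 0 0'
```

```text
t: 2.65
tool_pos: [0.6308, 0.148, 0.1161]
tool_rot: [0.244, 3.132, 0.0]
contact_force: [-0.4, -0.5, -0.3]
opening: 0.0002
grip_force: 0.0
t: 3.07
tool_pos: [0.6207, 0.0771, 0.119]
tool_rot: [0.246, 3.129, 0.001]
contact_force: [0.2, 2.8, 1.3]
opening: -0.0001
grip_force: 1.2
t: 3.48
tool_pos: [0.609, 0.0081, 0.1176]
tool_rot: [0.245, 3.13, -0.0]
contact_force: [0.3, 2.2, 3.3]
opening: 0.0003
grip_force: 1.6
t: 3.9
tool_pos: [0.6083, 0.0101, 0.1162]
tool_rot: [-0.244, -3.131, 0.0]
contact_force: [-0.2, -0.4, 0.4]
opening: -0.0002
grip_force: 0.0
```

```bash
python3 -m crank '-.001 -.006 0 0;-.001 -.006 0 0;-.001 -.006 0 0;-.001 -.006 0 0;0 0 0 0'
python3 -m crank '-.0005 -.003 0 0;-.0005 -.003 0 0;-.0005 -.003 0 0;0 0 0 0;0 0 0 0'
```

```text
t: 4.32
tool_pos: [0.6065, -0.0028, 0.1168]
tool_rot: [-0.246, -3.132, 0.0]
contact_force: [-1.0, 0.6, -0.2]
opening: 0.0002
grip_force: 0.2
t: 4.73
tool_pos: [0.6059, -0.0064, 0.1168]
tool_rot: [0.245, 3.132, 0.002]
contact_force: [1.2, 4.9, -0.5]
opening: 0.0003
grip_force: 1.9
```

```bash
python3 -m crank '-.0003 -.002 0 0;-.0003 -.002 0 0;0 0 0 0;0 0 0 0;0 0 0 0'
python3 -m crank '-.0003 -.002 0 0;-.0003 -.002 0 0;0 0 0 0;0 0 0 0;0 0 0 0'
python3 - <<'E'
from h import *
grab('top')
P=cloud('top')
k=(P[...,2]>.121)&(P[...,2]<.135)&(abs(P[...,0]-.6)<.08)&(P[...,1]<.15)
c,l,s,ce=cv2.connectedComponentsWithStats(k.astype(np.uint8))
for j in range(1,c): print(ce[j],s[j],P[l==j].mean(0))
save('t1.png',cv2.resize(load('top')[0][140:270,150:370],(660,390)))
E
```

```text
t: 5.15
tool_pos: [0.6059, -0.0066, 0.1168]
tool_rot: [0.244, 3.132, 0.007]
contact_force: [0.9, 9.2, -0.5]
opening: -0.0001
grip_force: 4.4
t: 5.57
tool_pos: [0.6058, -0.0068, 0.1168]
tool_rot: [0.244, 3.131, 0.012]
contact_force: [2.0, 15.5, -1.5]
opening: 0.0003
grip_force: 6.9
[265.7761194  216.79104478] [263 207   7  19  67] [ 0.57345619 -0.01739129  0.12711208]
```

View pics/t1.png

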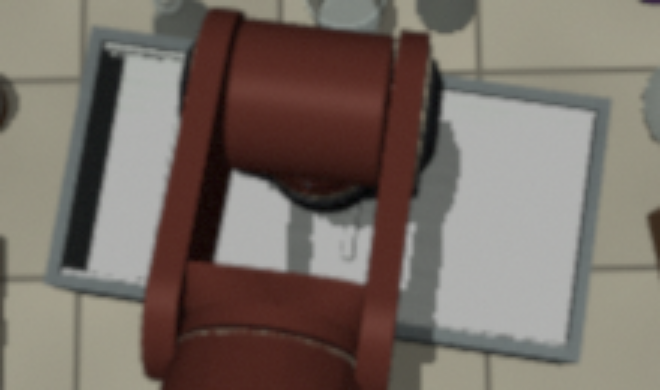

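Upper door is at its stop (15 N, no motion). Next: rise, move back to +y, and locate the lower rib.

```bash
python3 -m crank '.002 .012 0 0;0 0 .05 0;0 0 .05 0;0 0 .05 0;0 0 .05 0'
python3 -m crank '.01 .06 0 0;.01 .06 0 0;.01 .06 0 0;.01 .06 0 0;.01 .06 0 0'
python3 -m crank '0 0 0 0;0 0 0 0;0 0 0 0;0 0 0 0;0 0 0 0'
python3 - <<'E'
from h import *
a,_=grab('wrist');P=cloud('wrist')
C=np.array([.607,-.002]);a=np.radians(-9.3);ex=np.array([np.cos(a),np.sin(a)]);ey=np.array([-ex[1],ex[0]])
X=(P[...,:2]-C)@ex;Y=(P[...,:2]-C)@ey;Z=P[...,2]
m=(abs(X)<.05)&(Y<.18)
for lo,hi in((.088,.096),(.0985,.106),(.1075,.116),(.122,.13)):
    k=m&(Z>lo)&(Z<hi); print(lo,k.sum(),np.percentile(Y[k],[1,25,50,75,99]) if k.sum() else '', Z[k].mean() if k.sum() else '')
save('w2.png',load('wrist')[0])
E
```

```text
t: 6.03
tool_pos: [0.6061, -0.0058, 0.2179]
tool_rot: [-0.245, -3.132, 0.004]
contact_force: [-0.6, -0.4, 0.2]
opening: 0.0001
grip_force: 0.0
t: 6.45
tool_pos: [0.6316, 0.1455, 0.2171]
tool_rot: [0.246, 3.131, -0.003]
contact_force: [0.0, 0.1, -0.1]
opening: 0.0001
grip_force: 0.0
t: 6.87
tool_pos: [0.6313, 0.1437, 0.2168]
tool_rot: [0.248, 3.132, -0.001]
contact_force: [-0.2, -0.4, 0.1]
opening: -0.0004
grip_force: 0.0
0.088 26919 [0.00131487 0.04026384 0.08103992 0.13061313 0.17115043] 0.09164131138325653
0.0985 1429 [0.11571779 0.11790008 0.11996954 0.12205247 0.12380452] 0.10255903286642586
0.1075 8143 [-0.05457999 -0.03764233 -0.01128477 -0.00060111  0.00825699] 0.11153301295908495
0.122 2158 [-0.02585356 -0.02291167 -0.02026737 -0.01839255 -0.01721633] 0.12576960791001587
```

View pics/w2.png

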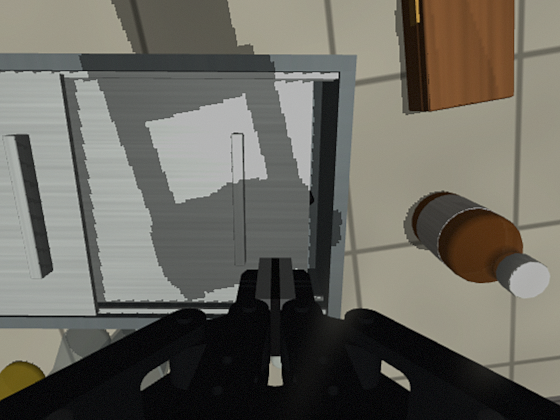

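Upper rib is home at box y -20.5 mm. The lower rib (px 238,200) is at box y 120 mm. Descending and pushing.

```bash
python3 -m crank '0 0 -.0485 0;0 0 -.0485 0;0 0 -.0485 0;0 0 -.0485 0;0 0 -.0485 0'
python3 -m crank '-.0045 -.0276 0 0;-.0045 -.0276 0 0;-.0045 -.0276 0 0;-.0045 -.0276 0 0;0 0 0 0'
python3 -m crank '-.0045 -.0276 0 0;-.0045 -.0276 0 0;-.0045 -.0276 0 0;-.0045 -.0276 0 0;0 0 0 0'
python3 -m crank '-.001 -.006 0 0;-.001 -.006 0 0;-.001 -.006 0 0;0 0 0 0;0 0 0 0'
python3 -m crank '-.0005 -.003 0 0;-.0005 -.003 0 0;0 0 0 0;0 0 0 0;0 0 0 0'
```

```text
t: 7.33
tool_pos: [0.6314, 0.1442, 0.0947]
tool_rot: [0.247, 3.131, -0.0]
contact_force: [1.2, 0.2, -1.3]
opening: 0.0
grip_force: 0.0
t: 7.75
tool_pos: [0.6219, 0.0867, 0.0958]
tool_rot: [-0.249, -3.132, 0.003]
contact_force: [0.8, 0.5, 0.1]
opening: -0.0003
grip_force: 0.0
t: 8.17
tool_pos: [0.6129, 0.0317, 0.0956]
tool_rot: [-0.249, -3.132, 0.003]
contact_force: [0.4, 0.4, -1.2]
opening: 0.0004
grip_force: 0.0
t: 8.58
tool_pos: [0.6117, 0.0257, 0.0954]
tool_rot: [-0.244, -3.132, 0.001]
contact_force: [0.0, 0.1, -1.0]
opening: 0.0003
grip_force: 0.0
t: 9.0
tool_pos: [0.6112, 0.0228, 0.0955]
tool_rot: [-0.245, -3.132, -0.0]
contact_force: [0.6, 1.0, -0.5]
opening: 0.0001
grip_force: 0.5
```

```bash
python3 -m crank '-.0005 -.003 0 0;-.0005 -.003 0 0;0 0 0 0;0 0 0 0;0 0 0 0'
python3 -m crank '-.0003 -.002 0 0;-.0003 -.002 0 0;0 0 0 0;0 0 0 0;0 0 0 0'
python3 -m crank '-.0003 -.002 0 0;-.0003 -.002 0 0;0 0 0 0;0 0 0 0;0 0 0 0'
```

```text
t: 9.42
tool_pos: [0.6111, 0.0219, 0.0955]
tool_rot: [0.245, 3.131, 0.007]
contact_force: [1.7, 8.5, -1.6]
opening: 0.0
grip_force: 3.7
t: 9.83
tool_pos: [0.611, 0.0216, 0.0956]
tool_rot: [0.245, 3.131, 0.012]
contact_force: [3.1, 13.0, -1.6]
opening: -0.0001
grip_force: 6.1
t: 10.25
tool_pos: [0.611, 0.0213, 0.0957]
tool_rot: [0.244, 3.13, 0.018]
contact_force: [3.4, 18.8, -1.7]
opening: 0.0
grip_force: 8.5
```

```bash
python3 -m crank '.003 .016 0 0;.002 .012 .05 0;.002 .012 .07 0;.002 .012 .08 0;.002 .012 .08 0'
python3 -m crank '-.02 .02 .03 0;-.02 .02 .03 0;-.02 .02 .03 0;0 0 0 0;0 0 0 0'
python3 -m crank '0 0 0 0;0 0 0 0;0 0 0 0;0 0 0 0;0 0 0 0'
python3 - <<'E'
from h import *
a,_=grab('wrist');save('w3.png',a);P=cloud('wrist')
C=np.array([.607,-.002]);a=np.radians(-9.3);ex=np.array([np.cos(a),np.sin(a)]);ey=np.array([-ex[1],ex[0]])
Q=P[...,:2]-C;X=Q@ex;Y=Q@ey;Z=P[...,2]
m=(abs(X)<.088)&(Y<.188)&(Y>.066)&(Z>.073)&(Z<.083)
v,u=np.nonzero(m);print(len(u),u.mean(),v.mean(),X[m].mean(),Y[m].mean(),cv2.minAreaRect(P[m][:,:2].astype(np.float32)))
E
```

```text
t: 10.67
tool_pos: [0.615, 0.0475, 0.2363]
tool_rot: [-0.245, -3.13, 0.002]
contact_force: [1.2, -0.1, 0.4]
opening: 0.0004
grip_force: 0.0
t: 11.08
tool_pos: [0.5861, 0.0775, 0.2817]
tool_rot: [0.244, 3.129, -0.001]
contact_force: [-0.3, 0.3, 0.1]
opening: 0.0001
grip_force: 0.0
t: 11.5
tool_pos: [0.5857, 0.0774, 0.2797]
tool_rot: [-0.246, -3.131, 0.0]
contact_force: [-0.4, -0.5, -0.2]
opening: -0.0001
grip_force: 0.0
1258 354.02464228934815 222.02464228934818 0.005077942741906084 0.15354727643736796 ((0.6312914490699768, 0.14796119928359985), (0.07216478884220123, 0.17540164291858673), 80.69805145263672)
```

View pics/w3.png

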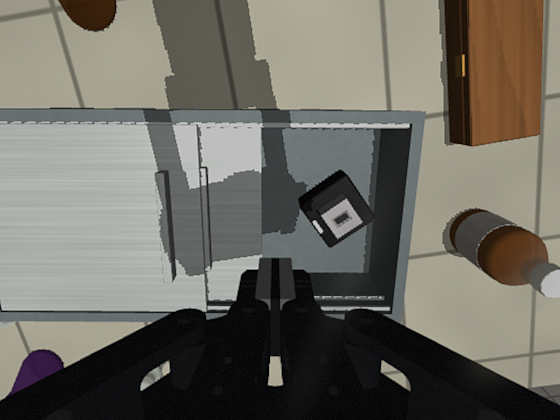

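Run:
```python
from h import *
im,d,E,k=load('wrist');P=cloud('wrist')
sub=im[160:255,290:385]
save('sw.png',cv2.resize(sub,(570,570),interpolation=cv2.INTER_CUBIC))
hsv=cv2.cvtColor(im,cv2.COLOR_RGB2HSV);Z=P[...,2]
roi=np.zeros(Z.shape,bool);roi[165:250,295:378]=1
m=roi&(Z>.07)&(Z<.085)
c,l,s,ce=cv2.connectedComponentsWithStats(m.astype(np.uint8))
for j in range(1,c):
    if s[j,4]>50:
        cnt=cv2.findContours((l==j).astype(np.uint8),0,2)[0][0]
        r=cv2.minAreaRect(cnt);print('barrel',s[j],r)
        W=[ray('wrist',u,v,.078)[:2] for u,v in cv2.boxPoints(r)];print(np.round(W,4),np.mean(W,0),cv2.minAreaRect(np.array(W,np.float32)))
        x,y,w,h=s[j,:4]
        hole=np.zeros(Z.shape,np.uint8);cv2.drawContours(hole,[cnt],-1,1,-1)
        hole=cv2.erode(hole,np.ones((5,5)))
        g=cv2.cvtColor(im,cv2.COLOR_RGB2GRAY);dk=(hole>0)&(g<60)
        print(np.percentile(g[hole>0],[1,5,10,20,50,90]))
        cc,ll,ss,cce=cv2.connectedComponentsWithStats(dk.astype(np.uint8))
        for q in range(1,cc):
            if ss[q,4]>5:
                vv,uu=np.nonzero(ll==q);rr=cv2.minAreaRect(np.stack([uu,vv],1).astype(np.float32))
                B=np.array([ray('wrist',u,v,.078)[:2] for u,v in zip(uu,vv)],np.float32)
                t=cv2.minAreaRect(B);ev=np.linalg.svd(B-B.mean(0))[2][0];print('slot',ss[q],rr,B.mean(0),t,np.degrees(np.arctan2(ev[1],ev[0])))
```

```text
barrel [320 197  42  41 874] ((340.1922912597656, 217.03843688964844), (31.340559005737305, 30.785856246948242), 56.30992889404297)
[[0.6204 0.1152]
 [0.6071 0.1421]
 [0.6364 0.1564]
 [0.6505 0.1292]] [0.62860351 0.13574244] ((0.6287769079208374, 0.13564839959144592), (0.033307865262031555, 0.030633550137281418), 26.058988571166992)
[ 39.   45.   51.1 116.  158.  165. ]
slot [335 213  13  11  69] ((341.2794189453125, 218.13232421875), (5.316455841064453, 13.033892631530762), 59.03623962402344) [0.62963253 0.13653211] ((0.6297152638435364, 0.13668468594551086), (0.005590295419096947, 0.012838844209909439), 23.867286682128906) 115.39492
```

View pics/sw.png

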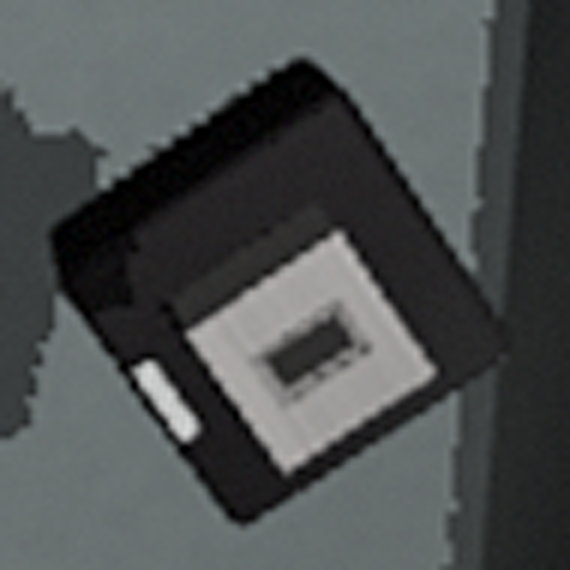

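The crop shows the barrel centre at px (342,218.5), with the slot running toward lower-left to upper-right, about 115.7° in world. Now over to the key.

```bash
python3 -c "
from h import *
print(ray('wrist',342.3,218.6,.078),ray('wrist',341.3,218.1,.078))"
python3 -m crank '-.012 -.076 0 .0214;-.012 -.076 0 .0214;-.012 -.076 0 .0214;-.012 -.076 0 .0214;-.012 -.076 0 .0214' 45 30
python3 -m crank '-.012 -.076 0 .0214;-.012 -.076 0 .0214;-.012 -.076 0 .0214;-.012 -.076 0 .0214;-.012 -.076 0 .0214'
python3 -m crank '0 0 -.04 0;0 0 -.04 0;0 0 -.04 0;0 0 0 0;0 0 0 0'
python3 -m crank '0 0 0 0;0 0 0 0;0 0 0 0;0 0 0 0;0 0 0 0'
python3 - <<'E'
from h import *
a,_=grab('wrist');P=cloud('wrist');Z=P[...,2]
k=(Z>.088)&(Z<.103)&(np.hypot(P[...,0]-.526,P[...,1]+.303)<.1)
c,l,s,ce=cv2.connectedComponentsWithStats(k.astype(np.uint8))
for j in range(1,c):
    if s[j,4]>20:
        Q=P[l==j]; T=Q[Q[:,2]>.0945]; print(ce[j],s[j],T.mean(0),cv2.minAreaRect(T[:,:2].astype(np.float32)) if len(T)>3 else '')
save('w4.png',a)
E
```

```text
[0.6303479  0.13765851 0.078     ] [0.629673   0.13673063 0.078     ]
t: 11.97
tool_pos: [0.5552, -0.1139, 0.2806]
tool_rot: [-0.022, 3.141, -0.0]
contact_force: [-0.0, -0.1, -0.0]
opening: 0.0386
grip_force: 0.0
t: 12.38
tool_pos: [0.5251, -0.3042, 0.2806]
tool_rot: [-0.285, 3.128, -0.0]
contact_force: [0.6, 0.1, 0.4]
opening: 0.0383
grip_force: 0.0
t: 12.8
tool_pos: [0.525, -0.3019, 0.2191]
tool_rot: [0.282, -3.126, -0.003]
contact_force: [0.8, -0.0, -0.2]
opening: 0.0383
grip_force: 0.0
t: 13.22
tool_pos: [0.5261, -0.3024, 0.2216]
tool_rot: [-0.283, 3.128, -0.002]
contact_force: [0.1, 0.7, 0.9]
opening: 0.0383
grip_force: 0.0
[271.97867804 130.1108742 ] [267 109  11  43 469] [ 0.47146325 -0.31472137  0.09969931] ((0.4716121256351471, -0.31473249197006226), (0.029438860714435577, 0.007254092022776604), 10.386197090148926)
[272.01609195 196.51264368] [267 176  11  41 435] [ 0.52049035 -0.30590801  0.09747836] ((0.5206874012947083, -0.3059636950492859), (0.02933727204799652, 0.0077199931256473064), 10.359102249145508)
[271.54520548 254.1890411 ] [267 235  10  38 365] [ 0.568806   -0.2977103   0.09823153] ((0.5696341395378113, -0.29752451181411743), (0.025205496698617935, 0.007291025947779417), 9.970880508422852)
```

View pics/w4.png

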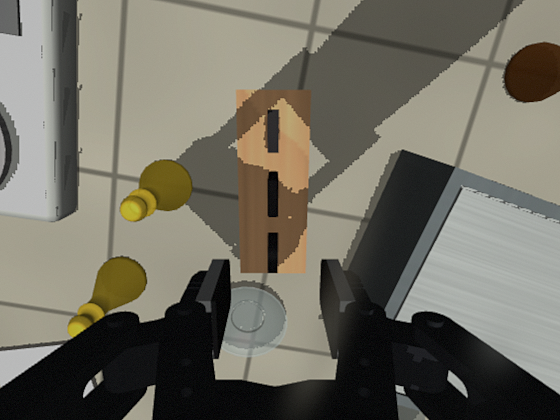

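```bash
python3 - <<'E'
from h import *
from scipy.spatial.transform import Rotation as R
im,d,E,k=load('wrist')
o=ctrl.get_obs();T=R.from_rotvec(o['tool_rot']).as_matrix();p=o['tool_pos']
K=np.array([[k[0],0,k[2]],[0,k[1],k[3]],[0,0,1]])
def pr(w): c=E[:3,:3]@w+E[:3,3];c=K@c;return (c[:2]/c[2]).round(1)
for t in([0,0,0],[.011,.019,-.004],[.011,-.019,-.004],[-.011,.019,-.004],[-.011,-.019,-.004],[.011,0,-.004]): print(t,pr(p+T@np.array(t)))
print('cam in tool',T.T@(-E[:3,:3].T@E[:3,3]-p),(T.T@E[:3,:3].T).round(3),k)
for w in([.5255,-.3025,.098],[.5205,-.306,.098]):print(pr(np.array(w)))
E
python3 -c "
import cv2;i=cv2.imread('pics/w4.png');cv2.imwrite('pics/w4c.png',cv2.resize(i[170:370,180:380],(600,600),interpolation=2))"
```

```text
[0, 0, 0] [275.8 279.9]
[0.011, 0.019, -0.004] [321.6 260.3]
[0.011, -0.019, -0.004] [230.1 260.4]
[-0.011, 0.019, -0.004] [319.8 307.2]
[-0.011, -0.019, -0.004] [231.9 307.3]
[0.011, 0, -0.004] [275.8 260.3]
cam in tool [ 0.07250724 -0.00047411 -0.14261864] [[-0.001 -0.96  -0.281]
 [ 1.    -0.001  0.001]
 [-0.001 -0.281  0.96 ]] [362.02234228 362.02234228 274.89975131 211.86930355]
[275.3 204.5]
[271.9 197.4]
```

View pics/w4c.png

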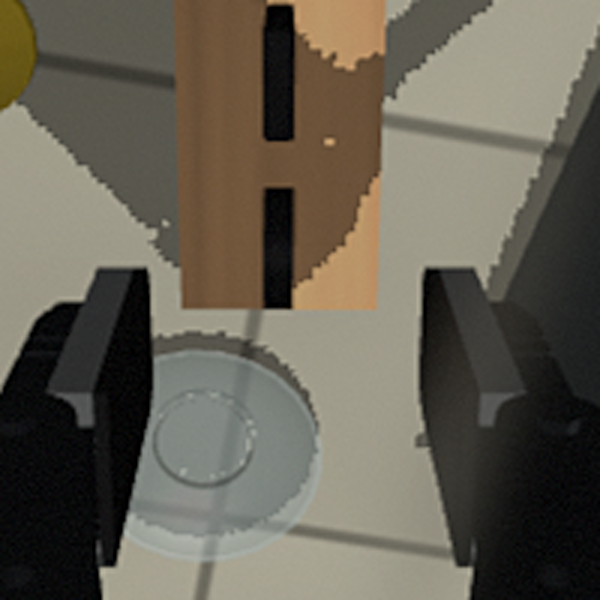

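The pads project exactly where they are seen, so the wrist calibration is sound near the tips. It puts the key 5 mm from the overhead estimate, so I'll go lower and re-check.

```bash
cat > key.py <<'E'
from h import *
p=ctrl.get_obs()['tool_pos'];print(p)
a,_=grab('wrist');P=cloud('wrist');Z=P[...,2]
k=(Z>.085)&(Z<.106)&(np.hypot(P[...,0]-p[0],P[...,1]-p[1])<.08)
c,l,s,ce=cv2.connectedComponentsWithStats(k.astype(np.uint8))
for j in range(1,c):
    if s[j,4]>60:
        Q=P[l==j]; T=Q[Q[:,2]>Q[:,2].max()-.006]; r=cv2.minAreaRect(T[:,:2].astype(np.float32));print(ce[j],s[j],T.mean(0).round(4),r)
E
python3 -m crank '-.011 -.007 -.03 0;0 0 -.05 0;0 0 -.05 0;0 0 -.05 0;0 0 0 0'
python3 -m crank '0 0 0 0;0 0 0 0;0 0 0 0;0 0 0 0;0 0 0 0'
python3 key.py; python3 -c "
from h import *;save('w5.png',load('wrist')[0])"
```

```text
t: 13.68
tool_pos: [0.5171, -0.3034, 0.1244]
tool_rot: [0.282, -3.121, -0.011]
contact_force: [-0.7, 0.8, -1.3]
opening: 0.0381
grip_force: 0.0
t: 14.1
tool_pos: [0.521, -0.3064, 0.1324]
tool_rot: [-0.282, 3.127, -0.003]
contact_force: [-0.4, -0.1, -0.5]
opening: 0.0384
grip_force: 0.0
[ 0.52103424 -0.30639996  0.13243394]
[276.97942002 153.77736202] [ 269  122   17   64 1069] [ 0.4714 -0.3147  0.0997] ((0.47170886397361755, -0.31471705436706543), (0.02994108386337757, 0.00789992231875658), 10.65633487701416)
[276.88194444 244.74768519] [270 216  15  59 864] [ 0.5196 -0.306   0.0976] ((0.5205187797546387, -0.3056754171848297), (0.030077703297138214, 0.007487758062779903), 10.088363647460938)
[276.18431373 321.32026144] [269 294  15  54 765] [ 0.5679 -0.2976  0.0985] ((0.5694921016693115, -0.2972985506057739), (0.024672601372003555, 0.007967712357640266), 10.01920223236084)
```

View pics/w5.png

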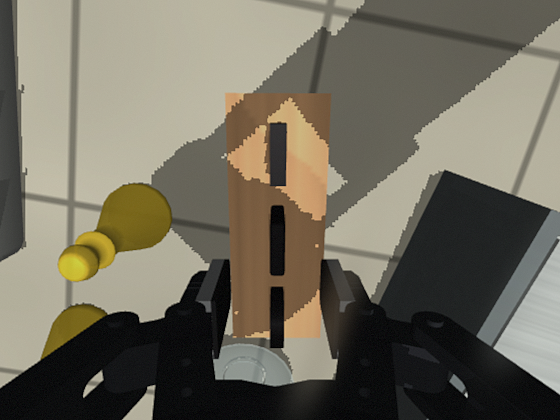

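The wrist view shows the round key nearest (276,321), the rectangular one in the middle (277,245) and the tee farthest (277,154). The tool is lined up to within 1 mm of the middle key, so I descend and grip.

```bash
python3 -m crank '0 .001 -.04 0;0 0 -.04 0;0 0 -.03 0;0 0 -.016 0;0 0 -.006 0'
python3 -m crank '0 0 0 0;0 0 0 0;0 0 0 0;0 0 0 0;0 0 0 0' 0 40
python3 -m crank '0 0 0 0;0 0 0 0;0 0 0 0;0 0 0 0;0 0 0 0'
```

```text
t: 14.57
tool_pos: [0.5194, -0.3047, 0.063]
tool_rot: [0.282, -3.127, -0.003]
contact_force: [0.2, 0.4, 1.0]
opening: 0.0383
grip_force: 0.0
t: 14.98
tool_pos: [0.521, -0.3059, 0.066]
tool_rot: [-0.282, 3.127, -0.003]
contact_force: [-0.4, -0.5, 4.2]
opening: 0.0072
grip_force: 43.3
t: 15.4
tool_pos: [0.521, -0.3059, 0.066]
tool_rot: [-0.282, 3.127, -0.003]
contact_force: [0.7, -0.2, 5.1]
opening: 0.0072
grip_force: 43.6
```

```bash
python3 -m crank '0 0 .04 0;0 0 .06 0;0 0 .06 0;0 0 .06 0;0 0 .04 0'
python3 -m crank '.0182 .0738 0 -.069;.0182 .0738 0 -.069;.0182 .0738 0 -.069;.0182 .0738 0 -.069;.0182 .0738 0 -.069'
python3 -m crank '.0182 .0738 0 -.069;.0182 .0738 0 -.069;.0182 .0738 0 -.069;.0182 .0738 0 -.069;.0182 .0738 0 -.069'
python3 -m crank '.0182 .0738 0 -.069;.0182 .0738 0 -.069;0 0 0 0;0 0 0 0;0 0 0 0'
python3 -m crank '0 0 0 0;0 0 0 0;0 0 0 0;0 0 0 0;0 0 0 0'
cat > sl.py <<'E'
from h import *
from scipy.spatial.transform import Rotation as R
o=ctrl.get_obs();T=R.from_rotvec(o['tool_rot']).as_matrix();p=o['tool_pos'];print(p,'yaw y',np.degrees(np.arctan2(T[1,1],T[0,1])))
im,_=grab('wrist');P=cloud('wrist');Z=P[...,2];g=cv2.cvtColor(im,cv2.COLOR_RGB2GRAY)
m=(abs(P[...,0]-.63)<.03)&(abs(P[...,1]-.137)<.03)&(Z>.074)&(Z<.083)&(g>90)
c,l,s,ce=cv2.connectedComponentsWithStats(m.astype(np.uint8))
j=1+np.argmax(s[1:,4]);v,u=np.nonzero(l==j);print(s[j])
cnt=max(cv2.findContours((l==j).astype(np.uint8),0,2)[0],key=cv2.contourArea);
W=np.array([ray('wrist',*q[0],.078)[:2] for q in cnt],np.float32);print('barrel',cv2.minAreaRect(W))
h=np.zeros(Z.shape,np.uint8);cv2.drawContours(h,[cv2.convexHull(cnt)],-1,1,-1);h=cv2.erode(h,np.ones((5,5)))
k=(h>0)&(g<75);c,l,s,ce=cv2.connectedComponentsWithStats(k.astype(np.uint8))
for j in range(1,c):
    if s[j,4]>8:
        v,u=np.nonzero(l==j);B=np.array([ray('wrist',a,b,.078)[:2] for a,b in zip(u,v)],np.float32);e=np.linalg.svd(B-B.mean(0))[2][0];print('slot',s[j],B.mean(0),cv2.minAreaRect(B),np.degrees(np.arctan2(e[1],e[0])))
E
python3 sl.py; python3 -c "
from h import *;i=load('wrist')[0];save('w6.png',cv2.resize(i[150:350,180:380],(600,600),interpolation=2))"
```

```text
t: 15.82
tool_pos: [0.5207, -0.3057, 0.1975]
tool_rot: [-0.282, 3.127, -0.003]
contact_force: [0.0, 0.1, -0.1]
opening: 0.0076
grip_force: 42.8
t: 16.23
tool_pos: [0.5654, -0.119, 0.194]
tool_rot: [-0.574, -3.088, -0.0]
contact_force: [1.5, -0.1, 0.3]
opening: 0.0074
grip_force: 42.8
t: 16.65
tool_pos: [0.6109, 0.0656, 0.1939]
tool_rot: [-1.379, -2.822, 0.001]
contact_force: [0.3, 0.1, -0.3]
opening: 0.0074
grip_force: 42.8
t: 17.07
tool_pos: [0.6289, 0.1374, 0.1938]
tool_rot: [-1.668, -2.661, 0.002]
contact_force: [0.8, -0.2, 0.3]
opening: 0.0073
grip_force: 42.8
t: 17.48
tool_pos: [0.6294, 0.1369, 0.1947]
tool_rot: [1.671, 2.66, 0.0]
contact_force: [0.1, 0.2, -0.4]
opening: 0.0074
grip_force: 42.8
[0.62940866 0.1368598  0.19466212] yaw y 25.73757207007904
[ 257  187   41   39 1253]
barrel ((0.6296896934509277, 0.1369621753692627), (0.029512828215956688, 0.02938896417617798), 26.673187255859375)
slot [273 209  10   7  67] [0.63173145 0.1333499 ] ((0.6318069100379944, 0.13326691091060638), (0.00671596173197031, 0.004654597956687212), 25.670854568481445) 27.337824
```

View pics/w6.png

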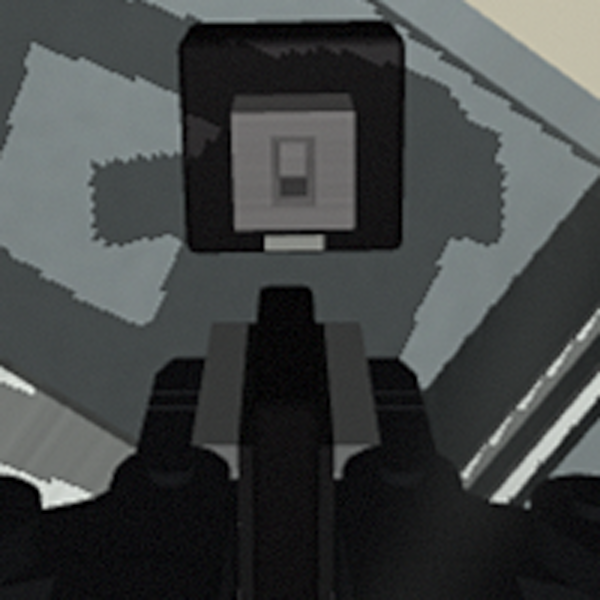

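The slot is lined up with the key below (crop 293,170), and the barrel centre is 0.3 mm from the TCP. Descending and inserting gently.

```bash
python3 -m crank '.001 -.0008 -.05 .005;0 0 -.05 0;0 0 -.04 0;0 0 -.025 0;0 0 -.011 0'
python3 -m crank '0 0 -.006 0;0 0 -.006 0;0 0 -.006 0;0 0 0 0;0 0 0 0'
python3 -m crank '0 0 -.006 0;0 0 -.006 0;0 0 0 0;0 0 0 0;0 0 0 0'
```

```text
t: 17.95
tool_pos: [0.6284, 0.1369, 0.1038]
tool_rot: [-1.658, -2.665, 0.004]
contact_force: [0.0, -0.1, -0.7]
opening: 0.0073
grip_force: 42.8
t: 18.37
tool_pos: [0.6304, 0.1374, 0.0984]
tool_rot: [1.659, 2.667, 0.002]
contact_force: [-0.3, 1.2, -0.0]
opening: 0.0069
grip_force: 42.9
t: 18.78
tool_pos: [0.6301, 0.1373, 0.0914]
tool_rot: [1.659, 2.667, 0.001]
contact_force: [1.7, 2.1, -1.7]
opening: 0.0078
grip_force: 42.7
```

It's going in with low force. Continuing until the head seats.

```bash
python3 -m crank '0 0 -.006 0;0 0 -.005 0;0 0 0 0;0 0 0 0;0 0 0 0'
python3 -m crank '0 0 -.004 0;0 0 -.002 0;0 0 0 0;0 0 0 0;0 0 0 0'
python3 -m crank '0 0 -.002 0;0 0 -.002 0;0 0 0 0;0 0 0 0;0 0 0 0'
```

```text
t: 19.2
tool_pos: [0.6301, 0.1372, 0.0858]
tool_rot: [1.659, 2.667, 0.001]
contact_force: [3.5, 2.4, -2.2]
opening: 0.0073
grip_force: 42.5
t: 19.62
tool_pos: [0.6302, 0.1373, 0.084]
tool_rot: [1.659, 2.667, 0.001]
contact_force: [-0.5, 2.5, 5.5]
opening: 0.0076
grip_force: 43.6
t: 20.03
tool_pos: [0.6303, 0.1373, 0.0839]
tool_rot: [1.659, 2.668, 0.0]
contact_force: [-4.2, 1.2, 13.2]
opening: 0.0073
grip_force: 45.0
```

```bash
python3 -m crank '0 0 .003 -.04;0 0 0 -.05;0 0 0 -.05;0 0 0 -.05;0 0 0 -.05'
python3 -m crank '0 0 0 -.05;0 0 0 -.05;0 0 0 -.05;0 0 0 -.05;0 0 0 -.05'
python3 -m crank '0 0 0 -.05;0 0 0 -.05;0 0 0 -.05;0 0 0 0;0 0 0 0'
python3 -c "
from h import *
from scipy.spatial.transform import Rotation as R
o=ctrl.get_obs();T=R.from_rotvec(o['tool_rot']).as_matrix();print('yaw',np.degrees(np.arctan2(T[1,1],T[0,1])),o['wrist_torque'],o['contact_force'],o['q'])"
```

```text
t: 20.45
tool_pos: [0.6312, 0.1378, 0.084]
tool_rot: [2.133, 2.304, 0.005]
contact_force: [1.1, 4.0, 5.0]
opening: 0.0076
grip_force: 43.6
t: 20.87
tool_pos: [0.6317, 0.1378, 0.0841]
tool_rot: [2.541, 1.844, 0.007]
contact_force: [2.6, 3.8, 3.6]
opening: 0.0073
grip_force: 43.5
t: 21.28
tool_pos: [0.6318, 0.1376, 0.0841]
tool_rot: [2.738, 1.537, 0.008]
contact_force: [3.3, 3.4, 3.5]
opening: 0.0073
grip_force: 43.4
yaw -31.374393550881656 [ 0.68742912 -0.6603476  -0.00459605] [3.2925725  3.3756839  3.46585418] [9.91584649e-02 2.26728633e-01 1.67731261e+00 8.24235616e-04
 1.23237735e+00 6.46466459e-01]
```

```bash
cat > tq.py <<'E'
from h import *
from scipy.spatial.transform import Rotation as R
o=ctrl.get_obs();T=R.from_rotvec(o['tool_rot']).as_matrix();print('yaw',np.degrees(np.arctan2(T[1,1],T[0,1])),o['wrist_torque'],o['contact_force'])
E
python3 -m crank '0 0 0 -.04;0 0 0 -.04;0 0 0 -.03;0 0 0 0;0 0 0 0'; python3 tq.py
python3 -m crank '0 0 0 -.03;0 0 0 -.02;0 0 0 0;0 0 0 0;0 0 0 0'; python3 tq.py
python3 -m crank '0 0 0 -.02;0 0 0 -.01;0 0 0 0;0 0 0 0;0 0 0 0'; python3 tq.py
```

```text
t: 21.7
tool_pos: [0.6319, 0.1376, 0.0841]
tool_rot: [2.861, 1.296, 0.008]
contact_force: [4.4, 3.5, 2.9]
opening: 0.0071
grip_force: 43.4
yaw -41.26786729016318 [ 0.65739599 -0.62832456 -0.00903511] [4.39419658 3.45849103 2.92260166]
t: 22.12
tool_pos: [0.632, 0.1375, 0.0841]
tool_rot: [2.909, 1.183, 0.009]
contact_force: [3.4, 3.5, 2.9]
opening: 0.0074
grip_force: 43.3
yaw -45.75376689122706 [ 0.61043333 -0.73248477  0.07019686] [3.3993192  3.47606049 2.9307402 ]
t: 22.53
tool_pos: [0.632, 0.1375, 0.0841]
tool_rot: [2.936, 1.114, 0.009]
contact_force: [3.4, 3.0, 2.5]
opening: 0.0073
grip_force: 43.4
yaw -48.43987254340606 [ 0.55116996 -0.77441642  0.12738577] [3.39762407 3.0279003  2.50403344]
```

```bash
python3 -m crank '0 0 0 -.02;0 0 0 -.02;0 0 0 0;0 0 0 0;0 0 0 0'; python3 tq.py
python3 -m crank '0 0 0 -.02;0 0 0 -.02;0 0 0 0;0 0 0 0;0 0 0 0'; python3 tq.py
```

```text
t: 22.95
tool_pos: [0.632, 0.1373, 0.084]
tool_rot: [2.969, 1.022, 0.009]
contact_force: [3.5, 3.4, 3.8]
opening: 0.0074
grip_force: 43.4
yaw -52.0263434201844 [ 0.52824793 -0.78124781  0.21162406] [3.50907575 3.42990718 3.81129119]
t: 23.37
tool_pos: [0.6321, 0.1372, 0.084]
tool_rot: [3.0, 0.929, 0.009]
contact_force: [5.0, 3.6, 2.1]
opening: 0.0069
grip_force: 43.6
yaw -55.59241932957102 [ 0.44147513 -0.76205217  0.34644135] [5.04582244 3.58757879 2.05195833]
```

The torque climbed well above the 0.04 Nm friction, so it's at the stop. Release, rise and check.

```bash
python3 -m crank '0 0 0 0;0 0 0 0;0 0 0 0;0 0 0 0;0 0 0 0' 30 40
python3 -m crank '0 0 .02 0;0 0 .04 0;0 0 .06 0;0 0 .06 0;0 0 .06 0'
python3 -m crank '0 0 .03 0;-.03 -.03 0 0;-.03 -.03 0 0;-.03 -.03 0 0;0 0 0 0'
python3 -m crank '0 0 0 0;0 0 0 0;0 0 0 0;0 0 0 0;0 0 0 0'
python3 - <<'E'
from h import *
a,_=grab('wrist');P=cloud('wrist');Z=P[...,2]
C=np.array([.607,-.002]);t=np.radians(-9.3);ex=np.array([np.cos(t),np.sin(t)]);ey=np.array([-ex[1],ex[0]])
m=(Z>.105)&(Z<.125)&(np.hypot(P[...,0]-.63,P[...,1]-.137)<.035)
Q=P[m];print(len(Q),Q.mean(0),Q[:,2].max());e=np.linalg.svd(Q[:,:2]-Q[:,:2].mean(0))[2][0];print('key yaw',np.degrees(np.arctan2(e[1],e[0])),cv2.minAreaRect(Q[:,:2].astype(np.float32)))
b,_=grab('top')
save('f.png',np.hstack([cv2.resize(a,(400,300)),cv2.resize(b,(400,300))]))
E
```

```text
t: 23.78
tool_pos: [0.6293, 0.1368, 0.0818]
tool_rot: [-3.002, -0.927, 0.002]
contact_force: [0.8, -0.2, -0.5]
opening: 0.0258
grip_force: 0.0
t: 24.2
tool_pos: [0.6296, 0.137, 0.2043]
tool_rot: [3.001, 0.927, -0.0]
contact_force: [0.8, 0.7, -0.2]
opening: 0.0258
grip_force: 0.0
t: 24.62
tool_pos: [0.5829, 0.0904, 0.2173]
tool_rot: [3.002, 0.925, -0.003]
contact_force: [0.2, -0.1, -0.9]
opening: 0.0255
grip_force: 0.0
t: 25.03
tool_pos: [0.5852, 0.0926, 0.2174]
tool_rot: [-3.001, -0.928, 0.0]
contact_force: [0.4, -0.3, -0.5]
opening: 0.0255
grip_force: 0.0
585 [0.63012035 0.13666965 0.11533814] 0.11761182767561378
key yaw -134.2893940460164 ((0.6297681927680969, 0.13658510148525238), (0.03006453439593315, 0.008041267283260822), 45.836395263671875)
```

View pics/f.png

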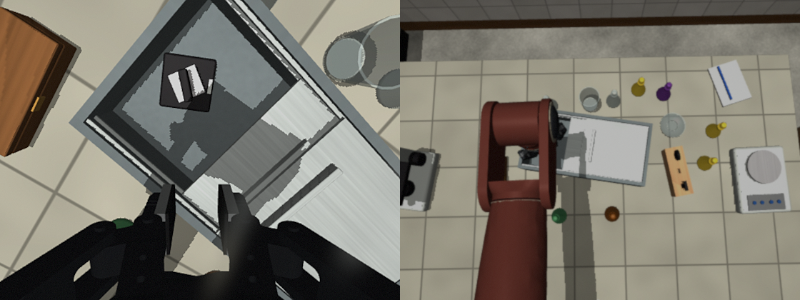

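Run:
```python
from h import *
P=cloud('wrist');Z=P[...,2];im=load('wrist')[0];g=cv2.cvtColor(im,cv2.COLOR_RGB2GRAY)
m=(np.hypot(P[...,0]-.63,P[...,1]-.137)<.024)&(Z>.0755)&(Z<.0805)
Q=P[m];r=cv2.minAreaRect(Q[:,:2].astype(np.float32));print(len(Q),r)
print(np.round(cv2.boxPoints(r),4))
C=np.array([.607,-.002]);t=np.radians(-9.3);ex=np.array([np.cos(t),np.sin(t)]);ey=np.array([-ex[1],ex[0]])
X=(P[...,:2]-C)@ex;Y=(P[...,:2]-C)@ey
for n,k in(('uprib',(abs(X)<.05)&(Z>.123)&(Z<.13)&(abs(Y)<.06)),('upedge',(abs(X)<.05)&(Z>.109)&(Z<.115)&(abs(Y)<.06)),('lowdoor',(abs(X)<.08)&(Z>.088)&(Z<.096)&(Y<.1)),('lowrib',(abs(X)<.05)&(Z>.0995)&(Z<.1055)&(Y<.1)&(Y>0))):
    print(n,k.sum(),np.percentile(Y[k],[2,50,98]) if k.sum() else '')
v,u=np.nonzero(m);save('b.png',cv2.resize(im[v.min()-15:v.max()+15,u.min()-15:u.max()+15],(500,500),interpolation=2))
```

```text
1065 ((0.6301166415214539, 0.13720516860485077), (0.03011641465127468, 0.030012911185622215), 56.503875732421875)
[[0.6093 0.1329]
 [0.6343 0.1164]
 [0.6509 0.1415]
 [0.6259 0.158 ]]
uprib 1481 [-0.02490726 -0.01979808 -0.01669631]
upedge 7695 [-0.0585231  -0.01346201  0.00861196]
lowdoor 13058 [0.00560777 0.03802827 0.06155408]
lowrib 1104 [0.00655283 0.01030031 0.01307526]
```

View pics/b.png

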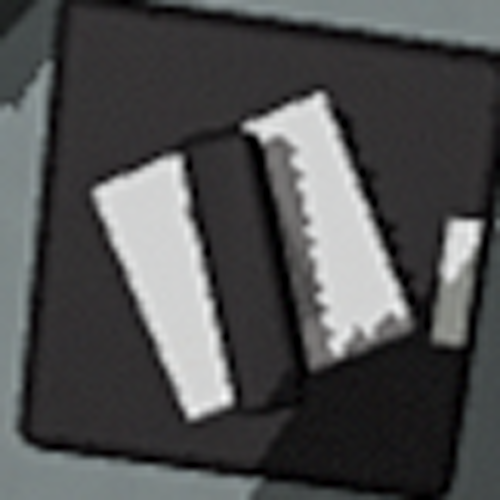

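The barrel has turned 60° from off, which is its stop. The key is seated, and the door ribs are at box y -20 and +10 mm, so both doors are at their stops. Handing in.

```bash
python3 -c "
from station import ctrl
print(ctrl.finish_job())"
```

```text
the job is handed in; nothing more can be done
None
```

The job is handed in: by my last camera check both doors are at their stops, the rectangular-head key is seated and turned about 60° to on, and the other two keys and the glassware look undisturbed; I viewed 14 pictures, over the limit of 10.

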